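# Unlock the inspection hatch and hold it at the marker

### The job

Open the inspection box on the packing table so that the soap pack inside can be looked at: pull the black locking cap straight out along its stud to its stop, then take the hatch by its grip bar and swing it up until its needle points at the marker clamped on the arc. The hatch falls shut by itself, so finish while holding it there by the bar, still and in line with the marker; leave the marker, the soap pack and the other things on the table where they are.

Things in the scene. Friction and masses are not known exactly. Their poses are not given: they have to be found in the camera images.
- box: grey steel inspection box fixed to the table, 160 (x) x 164 (y) x 72 mm high, under the hatch. Origin: centre of its underside on the table; x points from its front (cap, towards the robot) to its rear (arc), y to its left, z up; yaw within 0.3 rad. Behind it, at x = +94 mm, stands an aluminium arc about the hinge line, radius 180 to 204 mm, 0 to 90 degrees, a tick every 5, top 281 mm above the table.
- cap_grip (a point): centre of the black ribbed locking cap, a cylinder 27 mm across and 36 mm long lying along the box's x axis, 50 mm above the table, in front of the box; pushed home it is at box x = -127, y = -15 mm. Axes like the box's. A pin in the cap runs through an eye of the hatch and blocks it until the cap is out by about 15 mm. Both sides (y) are free for pads from above.
- cap (a joint): travel of the locking cap along its stud, m: 0 pushed home, 0.030 pulled fully out (against the stop), towards the box's -x. The push fit resists with about 5 N all along and the cap stays where it is left.
- hatch_grip (a point): middle of the hatch's grip bar: a round steel bar, 12 mm across, standing 75 mm out to the front (box -x) from the hatch's left edge, parallel to the hinge, ball end 37 mm in front of this point. Hatch shut: box x = -123, y = +75 mm, 77 mm above the table. It runs on a 160 mm radius about the hinge line; the bar can turn between pads. y axis: from the hinge along the hatch.
- hatch_hinge (a point): point on the hinge line, which runs along the box's x axis at box y = -85 mm (right edge of the box), 77 mm above the table. Axes like the box's.
- hatch (a joint): angle of the hatch, rad: 0 shut and level, growing as its left edge with the grip bar swings up about the hinge line, 1.45 at the stop. Aluminium frame with clear pane, 164 x 166 mm, 0.25 to 0.5 kg; falls shut from any angle when released. A thin dark needle at its rear left corner prolongs it towards the arc.
- marker_tip (a point): inner point of the marker, 178 mm from the hinge line at box x = +84 mm; the hatch's needle tip (176 mm from the hinge line) meets it when in line. The marker is a small dark block, 14 x 34 mm, with a black thumbscrew, clamped on the front of the arc, its point looking to the hinge. y axis: from the hinge to the marker.
- marker (a joint): angle of the marker on the arc, rad, in the same sense and from the same zero as the hatch's angle; 0.55 to 1.1, different each time. The hatch is in line when its angle equals this.
- sample: soap pack lying loose on the floor of the inspection box, 81 x 105 x 27 mm; origin at the centre of its underside
- soap_stack: stack of three soap packs, 82 x 73 x 80 mm, loose, to the left of the box; origin at the centre of its underside. To be left alone
- glue: glue stick standing upright, 27 mm across, 97 mm high, loose, left of the grip bar; origin at the centre of its underside. To be left alone

How it is judged:
On the way, in this order (a step that is already met when the one before it is completed fails the run):
1. the locking cap is pulled out while the hatch is still shut (value of joint cap above 0.024 m and value of joint hatch below 0.08 rad), for 0.2 s.
2. the hatch is swung up to the marker by the fingers (angle between the y axis of hatch_grip and the y axis of marker_tip, either way round below 0.08 rad and contact force between the fingers and hatch above 0.5 N), for 0.2 s.
At the end, for the whole second after the job is handed in: The cap is out by more than 24 of its 30 mm; the hatch stands within 0.08 rad (4.6 degrees) of the marker, still (below 0.05 rad/s), held by the gripper's fingers (more than 0.5 N) on its grip bar, with nothing else propping it (all of step 2 and velocity of joint hatch between -0.05 and 0.05 rad/s and distance between the grasp point and hatch_grip below 0.06 m and value of joint cap above 0.024 m and contact force between hatch and sample below 0.1 N and contact force between hatch and soap_stack below 0.1 N and contact force between hatch and glue below 0.1 N); the arm keeps its last pose, push and grip.
It fails at once if the marker is pushed along the arc by more than 8 mm (distance of marker_tip from where it was at the start of the episode above 0.008 m).
It fails at once if the soap pack in the box is moved by more than 20 mm (distance of sample from where it was at the start of the episode above 0.02 m).
It fails at once if a thing beside the box is moved by more than 20 mm (distance of any of soap_stack, glue from where it was at the start of the episode above 0.02 m).
It also fails if it takes over 48 s, if anything falls off the work surface, if the arm or the gripper's body presses on something with over 40 N, if the wrist force passes 120 N, or if a joint passes its speed limit or range.

### The arm

A 6-joint arm with a two-finger parallel gripper is mounted at the origin on a cart in front of the work surface, level with it; the furniture and walls round the work are solid. World frame = base frame: x ahead of the robot, y to its left, z up, the work surface at z = 0. Lengths are in m, angles in rad, forces in N, time in s.
With the tool pointing down it reaches from about 0.375 to 0.925 m from the base axis. Payload 5.7 kg.
Tool frame: the origin (TCP) lies midway between the tips of the shut fingers; the grasp point (between the pads) lies 19 mm behind it; z points along the fingers, y is the line along which they close (so a half turn about z gives the same grasp; the last joint's range is limited). The gripper opens to 85 mm and grips with 20 to 120 N. Pads are 22 mm wide; open, the fingers measure 114 mm over their backs; the gripper's body (76 mm by 85 mm) begins 54 mm behind the grasp point. The pads swing forward as they close: fully open they stand 13 mm farther back than shut.
Start: joints at [1.178, 0.359, 1.51, -0, 1.272, -0.115], TCP at [0.165, 0.577, 0.231] pointing down, gripper open.
Joint ranges: [-2.97, 2.97], [-1.01, 2.36], [0.21, 2.38], [-0.96, 4.11], [0.2, 2.71], [-2.98, 2.98]. Speed limits (rad/s): [2.39, 2.39, 3.14, 3.14, 3.14, 3.14].

### API

Orientations are given as a unit quaternion [x, y, z, w].
In Python, from cell import ctrl gives the robot as it stands.
- The arm moves only by the shell command python3 -m jog 'ROWS' [FORCE]. ROWS is JSON, a list of rows, each an object of numbers: "tx", "ty", "tz": the shift along the tool's x, y, z in m; "rx", "ry", "rz": the turn, a rotation vector about the tool's x, y, z in degrees; "gripper": the opening, from -1 (shut) to 1 (fully open). In form: [{"tx": .., "ty": .., "tz": .., "rx": .., "ry": .., "rz": .., "gripper": ..}, ...]. A call has 1 to 20 rows; each row is the pose to reach, as a shift and turn from the pose commanded when the call began, along the tool's axes at that moment; what a row does not reach only later rows make up. A row lasts 1/10 s, in which the tool goes at most 50 mm and 8.59 degrees, less where a joint would pass 70% of its speed; a pose out of reach is approached as far as the arm can. A call with a gripper value outside its range is refused whole. The fingers move at their own pace and stop on an object; FORCE is the grip in N (left out, the last holds). Time passes only in rows, so rows that repeat a pose let the fingers close. It gives the time, the measured TCP pose, the force, the opening and the grip force at its end, in the units of the state.
- ctrl.get_obs(): the state, without advancing time (a new reading comes with each control period).
- ctrl.read_camera(name): name is "scene" or "top"; returns the picture (480x640x3 uint8, red, green, blue); there is no depth.
- ctrl.calibration(name): a dict with "vertical_fov" (degrees; the focal length in pixels is half the picture's height over the tangent of half this angle, whatever the lens; pixels are square), "cx", "cy" (the principal point, pixels), "R" (3x3) and "t" (3): a world point X has camera coordinates R X + t. Camera axes: x right, y down, z forward; pixel columns grow to the right and rows downward; lengths in m; the calibration is good to about 2 mm. A picture is of the moment at which its call begins. calibration takes no time and is no camera call.
- ctrl.hand_in(): hands the job in; it is judged then, once.
The state is a dict: "t": time; "joints": joint angles; "qd": joint speeds; "joint_torque": joint torques, N m; "tcp_pos": TCP position; "ee_rot": TCP orientation; "force": force on the tool from outside, world axes, zero at the start; "ft_torque": the same for the moment, N m; "finger_gap": finger opening in m; "grip_force": force on a finger pad.
Only numpy, scipy, OpenCV 4.12 (cv2) and the standard library are available. Lean on these libraries where they do the work, as an engineer would, in place of code of your own. Each camera call takes 0.05 s, during which the arm holds its last target. There are 200 camera calls.

## Working session

There is one attempt and no reset: what is moved stays moved. The work goes in short steps, Python scripts to look and compute and a shell command to move; the robot and the scene stay as the last step left them, time stands still between calls to the robot, and variables do not carry over. Pictures are saved under pics/ and viewed, at most 10 in all, crops included, and the job is handed in when it is done.

```bash
ls; mkdir -p pics; python3 - <<'E'
from cell import ctrl
import cv2
for n in ("scene","top"):
    im=ctrl.read_camera(n); cv2.imwrite(f"pics/{n}0.png",im[:,:,::-1]); c=ctrl.calibration(n); print(n,c)
o=ctrl.get_obs(); print(o)
E
```

```text
pics
scene {'vertical_fov': 50.01559343971311, 'cx': 318.08203444220203, 'cy': 248.57966668519907, 'R': array([[ 0.83503349, -0.54998345, -0.0154034 ],
       [-0.35634395, -0.51927791, -0.77676859],
       [ 0.41921122,  0.6541167 , -0.62959773]]), 't': array([-0.36332612,  0.41896656,  0.46243797])}
top {'vertical_fov': 56.4076455489409, 'cx': 316.37857488689207, 'cy': 238.88283643913513, 'R': array([[-0.01725991, -0.99984532, -0.00338152],
       [-0.99742917,  0.01745326, -0.06950135],
       [ 0.06954962,  0.00217324, -0.99757613]]), 't': array([0.27833651, 0.5693454 , 0.87441637])}
{'t': 0.1, 'joints': array([ 1.17787241e+00,  3.59451662e-01,  1.51131032e+00,  5.30366679e-06,
        1.27252593e+00, -1.15114300e-01]), 'qd': array([-0.00045131, -0.00026346, -0.00274512, -0.00180974, -0.00043867,
        0.00053932]), 'joint_torque': array([-1.28176347e-03, -5.28652275e+01, -2.79351640e+01, -3.61470393e-04,
        4.96408044e-03, -1.11591044e-05]), 'tcp_pos': array([0.16432761, 0.57642143, 0.23053181]), 'ee_rot': array([ 1.38459281e-01,  9.90367765e-01, -8.19791474e-04, -2.15458506e-04]), 'force': array([0.03851585, 0.44445761, 0.42489304]), 'ft_torque': array([ 0.01233233, -0.06194577,  0.01737579]), 'grip_force': 0.0, 'finger_gap': 0.08543613823103226}
```

View pics/scene0.png

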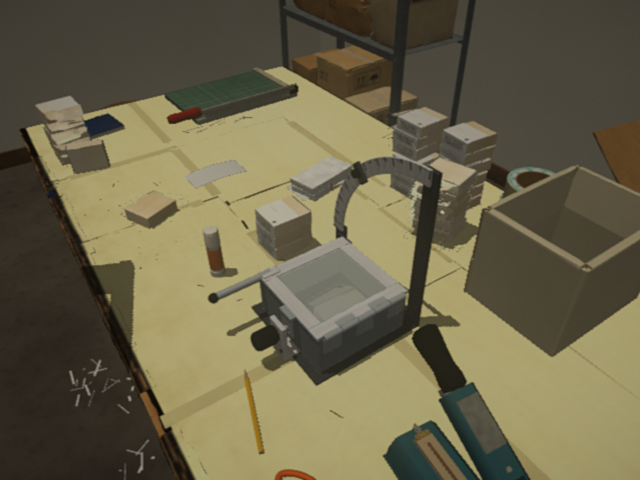

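View pics/top0.png

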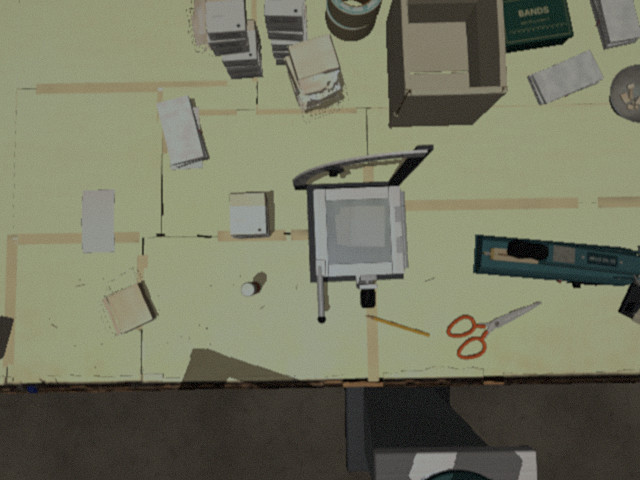

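The scene view shows the cap at about (264,339), the bar ball at (212,298) and the marker at (358,172). In the top view the cap is at (368,297), the ball at (322,320) and the glue at (250,288). I'll zoom in for more precise points.

```bash
python3 - <<'E'
import cv2
a=cv2.imread("pics/top0.png")[140:330,230:440]; b=cv2.imread("pics/scene0.png")[150:390,200:450]
cv2.imwrite("pics/topc.png",cv2.resize(a,None,fx=3,fy=3,interpolation=cv2.INTER_CUBIC))
cv2.imwrite("pics/scenec.png",cv2.resize(b,None,fx=2.5,fy=2.5,interpolation=cv2.INTER_CUBIC))
E
```

```text
(no output)
```

View pics/topc.png

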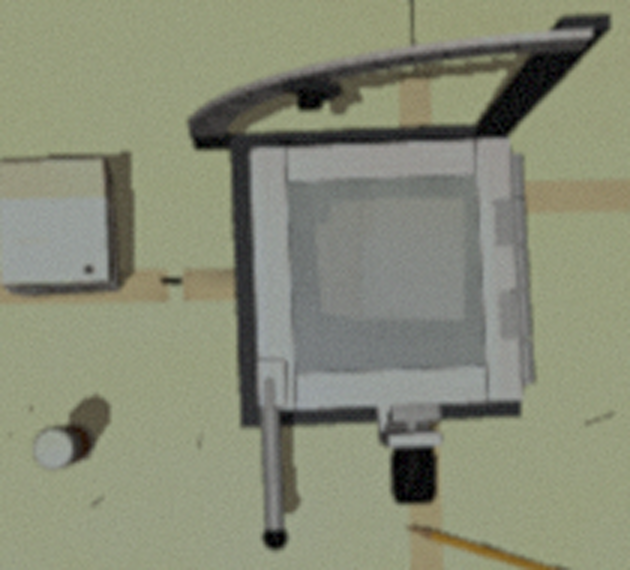

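View pics/scenec.png

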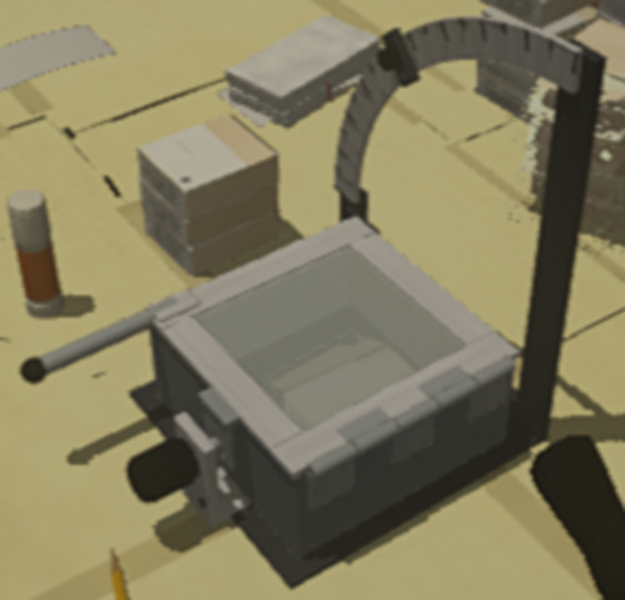

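The top crop puts the ball at (275,537), the cap at (414,474), the marker at (312,96) and the glue top at (55,447). The scene crop puts the ball at (34,370), the cap at (164,470) and the marker's inner tip at about (412,82). Next I'll fit the box pose and marker angle.

```bash
cat > h.py <<'E'
import numpy as np
from cell import ctrl
from scipy.spatial.transform import Rotation as Ro
C={n:ctrl.calibration(n) for n in("top","scene")}
def proj(n,X):
    c=C[n]; p=c["R"]@np.asarray(X)+c["t"]; f=240/np.tan(np.radians(c["vertical_fov"])/2)
    return np.array([c["cx"]+f*p[0]/p[2],c["cy"]+f*p[1]/p[2]])
def onz(n,uv,z):
    c=C[n]; f=240/np.tan(np.radians(c["vertical_fov"])/2)
    d=c["R"].T@np.array([(uv[0]-c["cx"])/f,(uv[1]-c["cy"])/f,1]); o=-c["R"].T@c["t"]
    return o+d*(z-o[2])/d[2]
def W(b,P): 
    c,s=np.cos(b[2]),np.sin(b[2]); return np.array([b[0]+c*P[0]-s*P[1],b[1]+s*P[0]+c*P[1],P[2]])
T=lambda x,y:(230+x/3,140+y/3)
S=lambda x,y:(200+x/2.5,150+y/2.5)
E
cat > fit.py <<'E'
from h import *
from scipy.optimize import least_squares
obs=[("top",T(275,537),(-.160,.075,.077)),("top",T(414,474),(-.127,-.015,.050)),("top",T(268,385),(-.083,.075,.080)),
("scene",S(34,370),(-.160,.075,.077)),("scene",S(164,470),(-.127,-.015,.050)),
("top",T(510,138),(.083,-.085,.080)),("top",T(522,403),(-.083,-.085,.080)),("scene",S(518,356),(.083,-.085,.080)),("scene",S(295,475),(-.083,-.085,.080))]
mk=lambda m,r,x=.084:(x,-.085+r*np.cos(m),.077+r*np.sin(m))
mob=[("scene",S(412,80),.178),("scene",S(400,57),.195),("top",T(312,96),.195)]
def res(b):
    r=[proj(n,W(b,P))-uv for n,uv,P in obs]; r+=[proj(n,W(b,mk(b[3],R)))-uv for n,uv,R in mob]
    return np.concatenate(r)
s=least_squares(res,[.5,.0,0,.8],loss="soft_l1"); print(s.x.round(4)); print(res(s.x).reshape(-1,2).round(1).tolist())
b=s.x
for m in (.6,.7,.8,.9,1.): print(m,proj("scene",W(b,mk(m,.178))).round(1),proj("top",W(b,mk(m,.195))).round(1))
for k,P in dict(cap=(-.127,-.015,.05),bar=(-.123,.075,.077)).items(): print(k,W(b,P).round(4))
print("glue",onz("top",T(55,447),.097).round(3),"stack corner",onz("top",T(112,285),.08).round(3))
o=ctrl.get_obs();print("tool axes\n",Ro.from_quat(o["ee_rot"]).as_matrix().round(3))
E
python3 fit.py
```

```text
[0.5843 0.1894 0.0173 0.8298]
[[-0.3, -0.8], [-0.4, -0.3], [0.5, 8.1], [-0.3, -0.5], [-1.2, -0.1], [1.8, -1.0], [2.1, -0.9], [2.5, -0.9], [-1.0, 1.1], [-1.5, 0.1], [-1.2, -1.4], [0.6, -1.8]]
0.6 [351.7 191.7] [316.  175.4]
0.7 [356.3 187. ] [323.3 173.1]
0.8 [361.5 183. ] [331.9 170.9]
0.9 [367.5 180.1] [341.6 168.7]
1.0 [374.2 178.2] [352.4 166.6]
cap [0.4575 0.1723 0.05  ]
bar [0.46   0.2623 0.077 ]
glue [0.48  0.393 0.097] stack corner [0.579 0.36  0.08 ]
tool axes
 [[-0.962  0.274 -0.001]
 [ 0.274  0.962 -0.002]
 [ 0.    -0.002 -1.   ]]
```

Fit residuals are around 1–2 px, with yaw about 0.017 and marker about 0.83. Now to work out the move above the cap.

```bash
cat > go.py <<'E'
import sys; from h import *
b=[.5843,.1894,.0173]
def go(P,z=None):   # box-frame TCP target -> tool shift (mm)
    o=ctrl.get_obs(); R=Ro.from_quat(o["ee_rot"]).as_matrix()
    t=W(b,P); ang=np.degrees(b[2])+90-np.degrees(np.arctan2(R[1,1],R[0,1]))
    print("shift mm",(R.T@(t-o["tcp_pos"])*1000).round(1),"rz",round(-ang,2),"tcp",o["tcp_pos"].round(4),"z axis",R[:,2].round(4),"F",o["force"].round(1),"t",o["t"],"q",o["joints"].round(2))
go([float(v) for v in sys.argv[1:4]])
E
python3 go.py -.127 -.015 .12
```

```text
shift mm [-392.9 -308.1  111. ] rz -16.91 tcp [0.1643 0.5764 0.2305] z axis [-7.0e-04 -1.6e-03 -1.0e+00] F [0.  0.4 0.4] t 0.1 q [ 1.18  0.36  1.51  0.    1.27 -0.12]
```

```bash
python3 -m jog '[{"tx":-0.03,"ty":-0.023,"rz":-2,"gripper":1},{"tx":-0.06,"ty":-0.047,"rz":-4,"gripper":1},{"tx":-0.09,"ty":-0.07,"rz":-6,"gripper":1},{"tx":-0.12,"ty":-0.094,"rz":-8,"gripper":1},{"tx":-0.15,"ty":-0.118,"rz":-10,"gripper":1},{"tx":-0.18,"ty":-0.141,"rz":-12,"gripper":1},{"tx":-0.21,"ty":-0.165,"rz":-14,"gripper":1},{"tx":-0.24,"ty":-0.188,"rz":-16,"gripper":1},{"tx":-0.27,"ty":-0.212,"rz":-16.9,"gripper":1},{"tx":-0.3,"ty":-0.235,"tz":0.02,"rz":-16.9,"gripper":1},{"tx":-0.33,"ty":-0.259,"tz":0.04,"rz":-16.9,"gripper":1},{"tx":-0.36,"ty":-0.282,"tz":0.06,"rz":-16.9,"gripper":1},{"tx":-0.38,"ty":-0.298,"tz":0.08,"rz":-16.9,"gripper":1},{"tx":-0.393,"ty":-0.308,"tz":0.1,"rz":-16.9,"gripper":1},{"tx":-0.393,"ty":-0.308,"tz":0.111,"rz":-16.9,"gripper":1},{"tx":-0.393,"ty":-0.308,"tz":0.111,"rz":-16.9,"gripper":1},{"tx":-0.393,"ty":-0.308,"tz":0.111,"rz":-16.9,"gripper":1}]'; python3 go.py -.127 -.015 .029
python3 - <<'E'
from h import *; import cv2
a=ctrl.read_camera("top")[140:330,230:440]; b=ctrl.read_camera("scene")[150:390,200:450]
f=lambda i:cv2.resize(i[:,:,::-1],(390,440),interpolation=cv2.INTER_CUBIC)
cv2.imwrite("pics/above.png",np.hstack([f(a),f(b)]))
E
```

```text
shift mm [-392.9 -308.   202. ] rz -16.91 tcp [0.1643 0.5764 0.2305] z axis [-7.0e-04 -1.6e-03 -1.0e+00] F [0.  0.4 0.4] t 0.1 q [ 1.18  0.36  1.51  0.    1.27 -0.12]validation failed for argument at $[0]...
```

View pics/above.png

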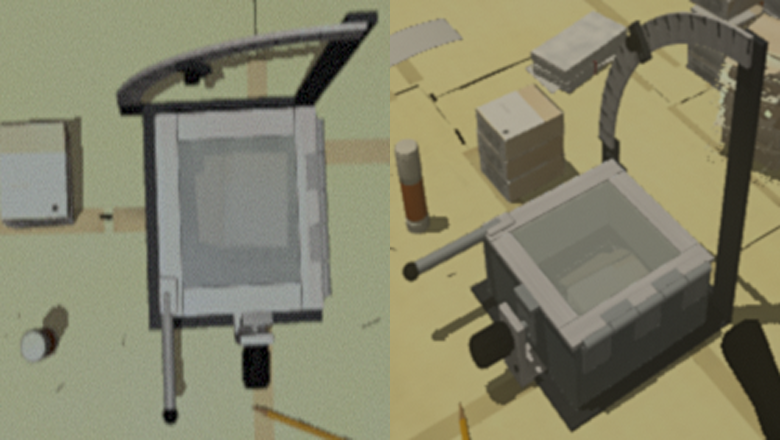

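The picture shows the scene unchanged with no arm in view. The jog was refused, probably because every row needs all seven keys. I'll retype it with full rows.

```bash
python3 -m jog '[{"tx":-0.03,"ty":-0.023,"tz":0,"rx":0,"ry":0,"rz":-2,"gripper":1},{"tx":-0.07,"ty":-0.055,"tz":0,"rx":0,"ry":0,"rz":-5,"gripper":1},{"tx":-0.11,"ty":-0.086,"tz":0,"rx":0,"ry":0,"rz":-8,"gripper":1},{"tx":-0.15,"ty":-0.118,"tz":0,"rx":0,"ry":0,"rz":-11,"gripper":1},{"tx":-0.19,"ty":-0.149,"tz":0,"rx":0,"ry":0,"rz":-14,"gripper":1},{"tx":-0.23,"ty":-0.18,"tz":0,"rx":0,"ry":0,"rz":-16.9,"gripper":1},{"tx":-0.27,"ty":-0.212,"tz":0,"rx":0,"ry":0,"rz":-16.9,"gripper":1},{"tx":-0.31,"ty":-0.243,"tz":0.02,"rx":0,"ry":0,"rz":-16.9,"gripper":1},{"tx":-0.34,"ty":-0.267,"tz":0.04,"rx":0,"ry":0,"rz":-16.9,"gripper":1},{"tx":-0.37,"ty":-0.29,"tz":0.06,"rx":0,"ry":0,"rz":-16.9,"gripper":1},{"tx":-0.385,"ty":-0.302,"tz":0.09,"rx":0,"ry":0,"rz":-16.9,"gripper":1},{"tx":-0.393,"ty":-0.308,"tz":0.111,"rx":0,"ry":0,"rz":-16.9,"gripper":1},{"tx":-0.393,"ty":-0.308,"tz":0.111,"rx":0,"ry":0,"rz":-16.9,"gripper":1},{"tx":-0.393,"ty":-0.308,"tz":0.111,"rx":0,"ry":0,"rz":-16.9,"gripper":1}]'; python3 go.py -.127 -.015 .029
python3 - <<'E'
from h import *; import cv2
a=ctrl.read_camera("top")[140:330,230:440]; b=ctrl.read_camera("scene")[150:390,200:450]
f=lambda i:cv2.resize(i[:,:,::-1],(390,440),interpolation=cv2.INTER_CUBIC)
cv2.imwrite("pics/above2.png",np.hstack([f(a),f(b)]))
E
```

```text
t: 1.6
tcp_pos: [0.4576, 0.173, 0.1203]
ee_rot: [-0.008, 1.0, -0.0, -0.001]
force: [-0.4, 0.3, -0.6]
finger_gap: 0.0855
grip_force: 0.0
shift mm [-0.1 -0.8 91.3] rz -0.04 tcp [0.4576 0.173  0.1203] z axis [-1.4e-03 -2.0e-04 -1.0e+00] F [-0.4  0.3 -0.6] t 1.6 q [ 0.22  0.34  1.87  0.    0.93 -1.37]
```

View pics/above2.png

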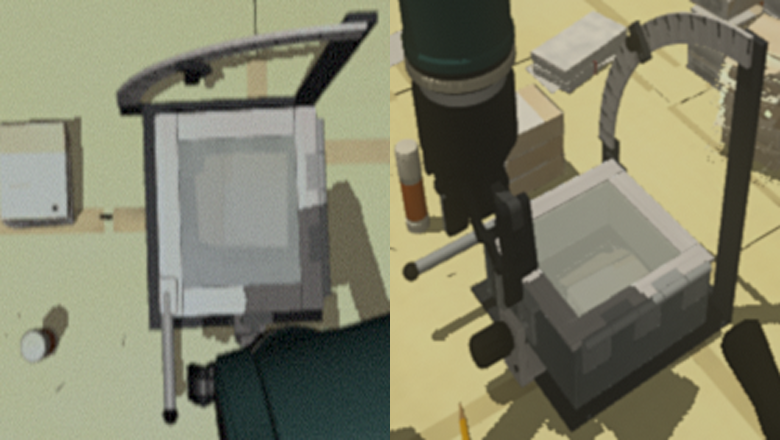

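The gripper stands over the cap: in the scene half its fingers are at about (485,235) and (512,290) on either side of the cap, and they clear the bar. Now descending and closing.

```bash
python3 -m jog '[{"tx":0,"ty":-0.001,"tz":0.02,"rx":0,"ry":0,"rz":0,"gripper":1},{"tx":0,"ty":-0.001,"tz":0.04,"rx":0,"ry":0,"rz":0,"gripper":1},{"tx":0,"ty":-0.001,"tz":0.06,"rx":0,"ry":0,"rz":0,"gripper":1},{"tx":0,"ty":-0.001,"tz":0.078,"rx":0,"ry":0,"rz":0,"gripper":1},{"tx":0,"ty":-0.001,"tz":0.091,"rx":0,"ry":0,"rz":0,"gripper":1},{"tx":0,"ty":-0.001,"tz":0.091,"rx":0,"ry":0,"rz":0,"gripper":1},{"tx":0,"ty":-0.001,"tz":0.091,"rx":0,"ry":0,"rz":0,"gripper":-1},{"tx":0,"ty":-0.001,"tz":0.091,"rx":0,"ry":0,"rz":0,"gripper":-1},{"tx":0,"ty":-0.001,"tz":0.091,"rx":0,"ry":0,"rz":0,"gripper":-1},{"tx":0,"ty":-0.001,"tz":0.091,"rx":0,"ry":0,"rz":0,"gripper":-1},{"tx":0,"ty":-0.001,"tz":0.091,"rx":0,"ry":0,"rz":0,"gripper":-1},{"tx":0,"ty":-0.001,"tz":0.091,"rx":0,"ry":0,"rz":0,"gripper":-1},{"tx":0,"ty":-0.001,"tz":0.091,"rx":0,"ry":0,"rz":0,"gripper":-1},{"tx":0,"ty":-0.001,"tz":0.091,"rx":0,"ry":0,"rz":0,"gripper":-1}]' 50; python3 go.py -.157 -.015 .029
```

```text
t: 3.1
tcp_pos: [0.4585, 0.1719, 0.0301]
ee_rot: [-0.009, 1.0, -0.0, 0.001]
force: [-1.4, -1.3, 8.3]
finger_gap: 0.0255
grip_force: 48.6
shift mm [30.9  0.3  1.1] rz 0.01 tcp [0.4585 0.1719 0.0301] z axis [ 1.1e-03 -1.0e-04 -1.0e+00] F [-1.4 -1.3  8.3] t 3.1 q [ 0.22  0.49  1.94 -0.    0.71 -1.37]
```

```bash
python3 -m jog '[{"tx":0.004,"ty":0,"tz":0,"rx":0,"ry":0,"rz":0,"gripper":-1},{"tx":0.008,"ty":0,"tz":0,"rx":0,"ry":0,"rz":0,"gripper":-1},{"tx":0.012,"ty":0,"tz":0,"rx":0,"ry":0,"rz":0,"gripper":-1},{"tx":0.016,"ty":0,"tz":0,"rx":0,"ry":0,"rz":0,"gripper":-1},{"tx":0.02,"ty":0,"tz":0,"rx":0,"ry":0,"rz":0,"gripper":-1},{"tx":0.024,"ty":0,"tz":0,"rx":0,"ry":0,"rz":0,"gripper":-1},{"tx":0.028,"ty":0,"tz":0,"rx":0,"ry":0,"rz":0,"gripper":-1},{"tx":0.031,"ty":0,"tz":0,"rx":0,"ry":0,"rz":0,"gripper":-1},{"tx":0.033,"ty":0,"tz":0,"rx":0,"ry":0,"rz":0,"gripper":-1},{"tx":0.033,"ty":0,"tz":0,"rx":0,"ry":0,"rz":0,"gripper":-1},{"tx":0.033,"ty":0,"tz":0,"rx":0,"ry":0,"rz":0,"gripper":-1}]'; python3 go.py -.157 -.015 .029
```

```text
t: 4.2
tcp_pos: [0.4285, 0.1713, 0.0302]
ee_rot: [-0.009, 1.0, -0.0, 0.003]
force: [5.8, -5.1, 1.2]
finger_gap: 0.0255
grip_force: 49.6
shift mm [0.9 0.4 1.2] rz 0.03 tcp [0.4285 0.1713 0.0302] z axis [ 0.0062  0.     -1.    ] F [ 5.8 -5.1  1.2] t 4.2 q [ 0.23  0.46  2.01 -0.    0.66 -1.36]
```

```bash
python3 -m jog '[{"tx":-0.002,"ty":0,"tz":0,"rx":0,"ry":0,"rz":0,"gripper":1},{"tx":-0.002,"ty":0,"tz":0,"rx":0,"ry":0,"rz":0,"gripper":1},{"tx":-0.002,"ty":0,"tz":0,"rx":0,"ry":0,"rz":0,"gripper":1},{"tx":-0.002,"ty":0,"tz":0,"rx":0,"ry":0,"rz":0,"gripper":1},{"tx":-0.002,"ty":0,"tz":-0.005,"rx":0,"ry":0,"rz":0,"gripper":1},{"tx":-0.002,"ty":0,"tz":-0.025,"rx":0,"ry":0,"rz":0,"gripper":1},{"tx":-0.002,"ty":0,"tz":-0.05,"rx":0,"ry":0,"rz":0,"gripper":1},{"tx":-0.002,"ty":0,"tz":-0.08,"rx":0,"ry":0,"rz":0,"gripper":1},{"tx":-0.002,"ty":0,"tz":-0.105,"rx":0,"ry":0,"rz":0,"gripper":1},{"tx":-0.002,"ty":0,"tz":-0.115,"rx":0,"ry":0,"rz":0,"gripper":1},{"tx":-0.002,"ty":0,"tz":-0.115,"rx":0,"ry":0,"rz":0,"gripper":1}]'; python3 go.py -.130 .075 .145
python3 - <<'E'
from h import *; import cv2
b=ctrl.read_camera("scene")[150:390,200:450]
cv2.imwrite("pics/out.png",cv2.resize(b[:,:,::-1],None,fx=2.5,fy=2.5,interpolation=cv2.INTER_CUBIC))
for d in (0,.03): print(S0:=proj("scene",W([.5843,.1894,.0173],(-.127-d,-.015,.05))), (S0-[200,150])*2.5)
E
```

```text
t: 5.3
tcp_pos: [0.428, 0.1717, 0.1455]
ee_rot: [-0.009, 1.0, 0.0, 0.002]
force: [-0.2, -0.5, -0.6]
finger_gap: 0.0857
grip_force: 0.0
shift mm [-26.6  90.    0.7] rz -0.0 tcp [0.428  0.1717 0.1455] z axis [ 3.e-03  7.e-04 -1.e+00] F [-0.2 -0.5 -0.6] t 5.3 q [ 0.23  0.27  1.91 -0.    0.97 -1.36]
[264.41392432 337.88343483] [161.03481079 469.70858706]
[245.82175816 347.2829764 ] [114.55439539 493.20744099]
```

View pics/out.png

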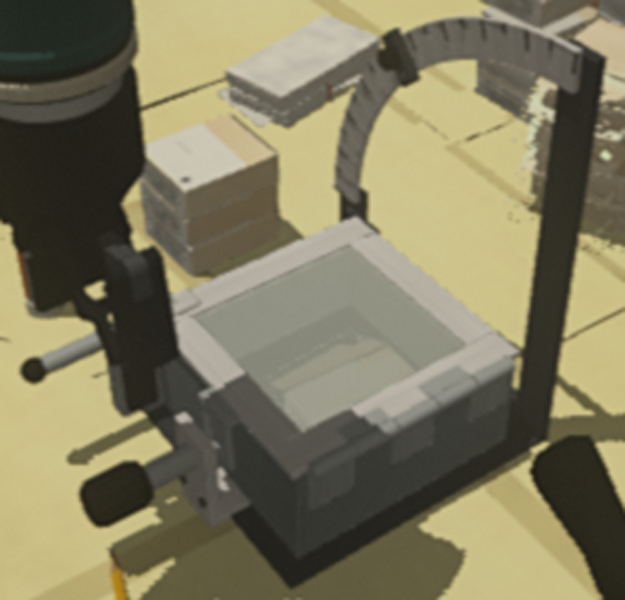

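The cap is fully out: it shows at crop (117,493), against a predicted (115,493) for 30 mm of travel. Moving on to the bar.

```bash
python3 -m jog '[{"tx":-0.008,"ty":0.025,"tz":0,"rx":0,"ry":0,"rz":0,"gripper":1},{"tx":-0.016,"ty":0.055,"tz":0,"rx":0,"ry":0,"rz":0,"gripper":1},{"tx":-0.027,"ty":0.08,"tz":0,"rx":0,"ry":0,"rz":0,"gripper":1},{"tx":-0.027,"ty":0.09,"tz":0,"rx":0,"ry":0,"rz":0,"gripper":1},{"tx":-0.027,"ty":0.09,"tz":0.01,"rx":0,"ry":0,"rz":0,"gripper":1},{"tx":-0.027,"ty":0.09,"tz":0.03,"rx":0,"ry":0,"rz":0,"gripper":1},{"tx":-0.027,"ty":0.09,"tz":0.05,"rx":0,"ry":0,"rz":0,"gripper":1},{"tx":-0.027,"ty":0.09,"tz":0.07,"rx":0,"ry":0,"rz":0,"gripper":1},{"tx":-0.027,"ty":0.09,"tz":0.082,"rx":0,"ry":0,"rz":0,"gripper":1},{"tx":-0.027,"ty":0.09,"tz":0.088,"rx":0,"ry":0,"rz":0,"gripper":1},{"tx":-0.027,"ty":0.09,"tz":0.088,"rx":0,"ry":0,"rz":0,"gripper":-1},{"tx":-0.027,"ty":0.09,"tz":0.088,"rx":0,"ry":0,"rz":0,"gripper":-1},{"tx":-0.027,"ty":0.09,"tz":0.088,"rx":0,"ry":0,"rz":0,"gripper":-1},{"tx":-0.027,"ty":0.09,"tz":0.088,"rx":0,"ry":0,"rz":0,"gripper":-1},{"tx":-0.027,"ty":0.09,"tz":0.088,"rx":0,"ry":0,"rz":0,"gripper":-1},{"tx":-0.027,"ty":0.09,"tz":0.088,"rx":0,"ry":0,"rz":0,"gripper":-1},{"tx":-0.027,"ty":0.09,"tz":0.088,"rx":0,"ry":0,"rz":0,"gripper":-1},{"tx":-0.027,"ty":0.09,"tz":0.088,"rx":0,"ry":0,"rz":0,"gripper":-1},{"tx":-0.027,"ty":0.09,"tz":0.088,"rx":0,"ry":0,"rz":0,"gripper":-1}]' 40; python3 go.py -.130 .075 .058
python3 - <<'E'
import numpy as np
for a in np.arange(.06,.96,.06): print(round(a,2),"ty",round(160*(np.cos(a)-1),1),"tz",round(-160*np.sin(a),1))
E
```

```text
t: 7.25
tcp_pos: [0.4529, 0.2618, 0.0568]
ee_rot: [-0.009, 1.0, -0.0, 0.0]
force: [-0.7, -2.7, 6.5]
finger_gap: 0.0106
grip_force: 39.0
shift mm [-0.2  0.4 -1.2] rz 0.01 tcp [0.4529 0.2618 0.0568] z axis [ 8.e-04 -2.e-04 -1.e+00] F [-0.7 -2.7  6.5] t 7.25 q [ 0.39  0.48  1.85 -0.    0.81 -1.2 ]
0.06 ty -0.3 tz -9.6
0.12 ty -1.2 tz -19.2
0.18 ty -2.6 tz -28.6
0.24 ty -4.6 tz -38.0
0.3 ty -7.1 tz -47.3
0.36 ty -10.3 tz -56.4
0.42 ty -13.9 tz -65.2
0.48 ty -18.1 tz -73.9
0.54 ty -22.8 tz -82.3
0.6 ty -27.9 tz -90.3
0.66 ty -33.6 tz -98.1
0.72 ty -39.7 tz -105.5
0.78 ty -46.3 tz -112.5
0.84 ty -53.2 tz -119.1
0.9 ty -60.5 tz -125.3
```

```bash
python3 -m jog '[{"tx":0,"ty":-0.0003,"tz":-0.0096,"rx":0,"ry":0,"rz":0,"gripper":-1},{"tx":0,"ty":-0.0012,"tz":-0.0192,"rx":0,"ry":0,"rz":0,"gripper":-1},{"tx":0,"ty":-0.0026,"tz":-0.0286,"rx":0,"ry":0,"rz":0,"gripper":-1},{"tx":0,"ty":-0.0046,"tz":-0.038,"rx":0,"ry":0,"rz":0,"gripper":-1},{"tx":0,"ty":-0.0071,"tz":-0.0473,"rx":0,"ry":0,"rz":0,"gripper":-1},{"tx":0,"ty":-0.0103,"tz":-0.0564,"rx":0,"ry":0,"rz":0,"gripper":-1},{"tx":0,"ty":-0.0139,"tz":-0.0652,"rx":0,"ry":0,"rz":0,"gripper":-1},{"tx":0,"ty":-0.0181,"tz":-0.0739,"rx":0,"ry":0,"rz":0,"gripper":-1},{"tx":0,"ty":-0.0228,"tz":-0.0823,"rx":0,"ry":0,"rz":0,"gripper":-1},{"tx":0,"ty":-0.0279,"tz":-0.0903,"rx":0,"ry":0,"rz":0,"gripper":-1},{"tx":0,"ty":-0.0336,"tz":-0.0981,"rx":0,"ry":0,"rz":0,"gripper":-1},{"tx":0,"ty":-0.0397,"tz":-0.1055,"rx":0,"ry":0,"rz":0,"gripper":-1},{"tx":0,"ty":-0.0463,"tz":-0.1125,"rx":0,"ry":0,"rz":0,"gripper":-1},{"tx":0,"ty":-0.052,"tz":-0.118,"rx":0,"ry":0,"rz":0,"gripper":-1},{"tx":0,"ty":-0.052,"tz":-0.118,"rx":0,"ry":0,"rz":0,"gripper":-1},{"tx":0,"ty":-0.052,"tz":-0.118,"rx":0,"ry":0,"rz":0,"gripper":-1},{"tx":0,"ty":-0.052,"tz":-0.118,"rx":0,"ry":0,"rz":0,"gripper":-1}]'; python3 go.py -.130 .023 .176
python3 - <<'E'
from h import *; import cv2
b=ctrl.read_camera("scene")[150:390,200:450]
cv2.imwrite("pics/up.png",cv2.resize(b[:,:,::-1],None,fx=2.5,fy=2.5,interpolation=cv2.INTER_CUBIC))
B=[.5843,.1894,.0173]
for m in(.75,.8,.83,.86,.9):print(m,[((proj("scene",W(B,(.084,-.085+r*np.cos(m),.077+r*np.sin(m))))-[200,150])*2.5).round() for r in(.178,.212)])
E
```

```text
t: 8.95
tcp_pos: [0.4539, 0.2126, 0.1765]
ee_rot: [-0.008, 1.0, 0.003, 0.001]
force: [-1.5, 12.3, 9.1]
finger_gap: 0.0105
grip_force: 39.4
shift mm [ 0.1 -2.5  0.5] rz -0.07 tcp [0.4539 0.2126 0.1765] z axis [ 0.0023  0.0057 -1.    ] F [-1.5 12.3  9.1] t 8.95 q [ 0.3   0.28  1.79  0.01  1.07 -1.29]
0.75 [array([397.,  87.]), array([373.,  36.])]
0.8 [array([404.,  83.]), array([381.,  30.])]
0.83 [array([408.,  80.]), array([386.,  27.])]
0.86 [array([413.,  78.]), array([391.,  24.])]
0.9 [array([419.,  75.]), array([398.,  20.])]
```

View pics/up.png

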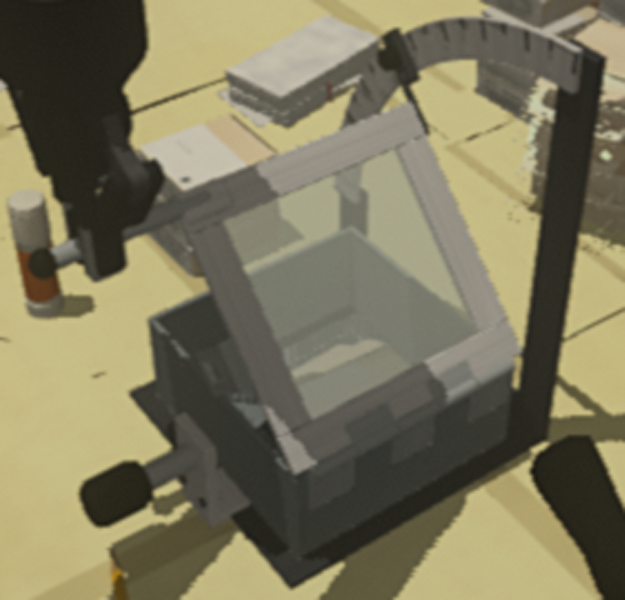

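The hatch is up, with the needle running from (428,133) to about (405,82) at the marker. I'll zoom in there to check alignment.

```bash
python3 - <<'E'
import cv2,numpy as np
from h import *
a=ctrl.read_camera("scene")[150:215,335:395]; c=cv2.imread("pics/scene0.png")[150:215,335:395]
f=lambda i:cv2.resize(i,(360,390),interpolation=cv2.INTER_CUBIC)
cv2.imwrite("pics/needle.png",np.hstack([f(a[:,:,::-1]),f(c)]))
B=[.5843,.1894,.0173]
for m in(.76,.8,.84,.88):print(m,[((proj("scene",W(B,(.084,-.085+r*np.cos(m),.077+r*np.sin(m))))-[335,150])*6).round() for r in(.16,.176,.212)])
E
```

```text
0.76 [array([177., 272.]), array([150., 214.]), array([89., 84.])]
0.8 [array([189., 265.]), array([163., 206.]), array([104.,  73.])]
0.84 [array([202., 258.]), array([177., 198.]), array([120.,  62.])]
0.88 [array([215., 253.]), array([191., 191.]), array([137.,  52.])]
```

View pics/needle.png

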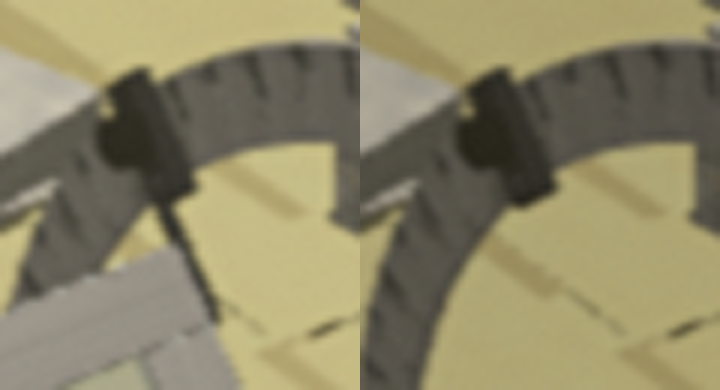

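The needle tip at about (164,203) sits slightly below the middle of the marker's inner end, about (178,196). That is roughly 0.03 rad low, so I'll nudge it up.

```bash
python3 -m jog '[{"tx":0,"ty":-0.001,"tz":-0.0025,"rx":0,"ry":0,"rz":0,"gripper":-1},{"tx":0,"ty":-0.002,"tz":-0.005,"rx":0,"ry":0,"rz":0,"gripper":-1},{"tx":0,"ty":-0.002,"tz":-0.005,"rx":0,"ry":0,"rz":0,"gripper":-1},{"tx":0,"ty":-0.002,"tz":-0.005,"rx":0,"ry":0,"rz":0,"gripper":-1},{"tx":0,"ty":-0.002,"tz":-0.005,"rx":0,"ry":0,"rz":0,"gripper":-1},{"tx":0,"ty":-0.002,"tz":-0.005,"rx":0,"ry":0,"rz":0,"gripper":-1}]'; python3 go.py -.130 .023 .176; python3 - <<'E'
import cv2
from h import *
a=ctrl.read_camera("scene")[150:215,335:395]
cv2.imwrite("pics/needle2.png",cv2.resize(a[:,:,::-1],(360,390),interpolation=cv2.INTER_CUBIC))
E
```

```text
t: 9.65
tcp_pos: [0.4539, 0.2089, 0.1803]
ee_rot: [-0.008, 1.0, 0.001, 0.001]
force: [0.8, 6.5, 3.4]
finger_gap: 0.0104
grip_force: 39.4
shift mm [-0.   1.3  4.3] rz -0.03 tcp [0.4539 0.2089 0.1803] z axis [ 0.0014  0.0021 -1.    ] F [0.8 6.5 3.4] t 9.65 q [ 0.29  0.27  1.79  0.    1.08 -1.3 ]
```

View pics/needle2.png

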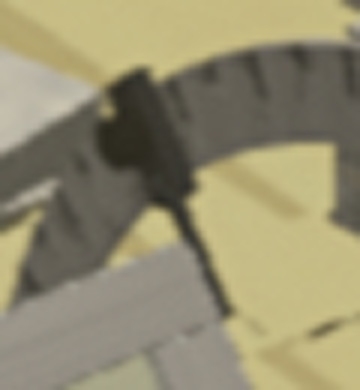

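The needle now meets the marker's inner end close to its middle, at about (177,199). The marker hasn't moved and the arm is still, so I'm handing in.

```bash
python3 -c "
from cell import ctrl
print(ctrl.get_obs()['qd'].round(4)); print(ctrl.hand_in())"
```

```text
[ 0.0001 -0.0003 -0.0003 -0.0016  0.0011  0.0006]
the job is handed in; nothing more can be done
None
```

I pulled the cap out to its stop, swung the hatch up until its needle lined up with the marker, and handed the job in while holding it still by the bar; the hand-in returned no verdict.

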